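Put the small hand plane away in the sloping plane till

TASK

Put the small wooden hand plane lying on the cork mat away in the empty bay of the sloping plane till: sole down on the board, toe pushed fully home under the overhanging lip of the toe rail at the bottom. Then swing that bay's wooden turn-button round over its heel, pointing straight down the slope, so that the plane is locked in, and let go. Leave the large plane, its button and the other things on the bench where they are.

Things in the scene. Friction and masses are not known exactly. Their poses are not given: they have to be found in the camera images.
- plane_center (a point): Small wooden hand plane, loose, about 0.5 kg, 160 mm long, 46 wide, flat parallel sides. Point: its middle, 25 mm above the sole. x runs toe to heel (toe at -80, heel at +80 mm), y across, z up from the sole. Cheeks 50 mm high (x -38 to 46) are the place to grip across y. Iron and wedge between them reach 70 mm above the sole, top 40 mm heelward. Starts sole down on a 4 mm cork mat.
- plane_toe (a point): Middle of the same plane's toe end face, 16 mm above the sole; the toe carries a small brass strike plate. Toe and heel are 32 mm high. Axes as plane_center.
- bay (a point): Empty bay of the plane till, a fixed board sloping at 25 degrees, its low end away from the robot. Point: on the board, on the bay's centre line, at the face of the toe stop (bottom of the slope). x up the slope, y across, z square out of the board. The plane lies home with its axes along these, toe at x = 0, plane_center at (80, 0, 25) mm. Next bay is centred at y = +116 mm.
- lip (a point): Lower face of the toe rail's overhanging lip, at its up-slope edge: (30, 0, 40) mm in the bay's axes. The lip covers x = 0 to 30 mm, all across; its top is 54 mm above the board. Battens 8 mm high leave the bay 58 mm wide (x 32 to 192). The head rail (40 mm high) spans x = 206 to 234, so the plane goes onto the board with its toe at x = 32 to 44, then slides down under the lip.
- button_pivot (a point): Pivot screw of the empty bay's turn-button, on the head rail, on the button's top face: (218, 0, 53) mm in the bay's axes, which it shares. The button is a dark wooden bar 22 mm wide, 12 mm thick (41 to 53 mm above the board), 75 mm from pivot to its round end, 14 mm the other way.
- button (a joint): Angle of that button, rad: 0 = pointing straight down the slope over the heel, +1.57 = along the head rail with its end towards the bay's -y; limits +-1.9. Starts turned aside to -y. About 0.05 N m of friction; stays where it is left. Push it with a fingertip or pinch it.
- button2_end (a point): End of the next bay's turn-button, closed over the large plane: leave it alone.
- big_plane: Bystander: large wooden plane in the next bay, 185 x 62 mm, 70 mm high; origin under the middle of its sole, axes as the small plane's.
- mallet: Bystander: joiner's mallet lying on the bench, wooden head 55 x 105 x 48 mm, handle 135 mm long to -x; origin on the bench 10 mm handleward of the head's middle.
- glue: Bystander: white glue bottle standing on the bench, 60 mm across, 165 mm high; origin under its base.
- square: Bystander: try square lying on the bench, dark stock 100 x 16 x 20 mm along x, steel blade 150 mm along +y from its -x end; origin under the middle of the stock.
Not all that is in view belongs to the job. Leave any purple look-alike of the part that bears plane_center alone.

How it is judged:
On the way, in this order (a step that is already met when the one before it is completed fails the run):
1. the plane lies on the board, toe fully home under the lip, while the turn-button is still aside (x of plane_toe in the frame of bay between -0.006 and 0.008 m and y of plane_center in the frame of bay between -0.01 and 0.01 m and z of plane_center in the frame of bay between 0.02 and 0.029 m and angle between the x axis of plane_center and the x axis of bay, either way round below 0.1 rad and value of joint button above 0.6 rad), for 0.2 s.
2. the turn-button points down the slope over the heel (value of joint button between -0.35 and 0.35 rad), for 0.2 s.
At the end, for the whole second after the job is handed in: The small plane rests sole down on the till's board in the empty bay, toe under the lip and within 8 mm of the toe stop, within 10 mm of the centre line and 0.1 rad of straight; the bay's turn-button points down the slope over the heel within 0.35 rad (20 degrees); everything is let go (all of step 2 and x of plane_toe in the frame of bay between -0.006 and 0.008 m and y of plane_center in the frame of bay between -0.01 and 0.01 m and z of plane_center in the frame of bay between 0.02 and 0.029 m and angle between the x axis of plane_center and the x axis of bay, either way round below 0.1 rad); the robot touches nothing.
It fails at once if the large plane or its turn-button is disturbed (15 mm) (distance of any of big_plane, button2_end from where it was at the start of the episode above 0.015 m).
It fails at once if the mallet, glue bottle or square is shifted by 30 mm or the bottle knocked over (distance of any of mallet, glue, square from where it was at the start of the episode above 0.03 m or angle between glue's own z axis and vertical above 0.5 rad).
It also fails if it takes over 64 s, if anything falls off the work surface, if the arm or the gripper's body presses on something with over 40 N, if the wrist force passes 120 N, or if a joint passes its speed limit or range.

ROBOT

A 7-joint arm with a two-finger parallel gripper is mounted at the origin on the work surface. World frame = base frame: x ahead of the robot, y to its left, z up, the work surface at z = 0. Lengths are in m, angles in rad, forces in N, time in s.
With the tool pointing down it reaches from about 0.4 to 0.85 m from the base axis. Payload 4.4 kg.
Tool frame: the origin (TCP) lies on the centre line of the jaws, within the pads' length; the fingertips stand manip.nose_length ahead of it and the grasp point (between the pads) lies 11 mm behind it (manip.nose_length is the distance from the TCP to the fingertips, in m); z points along the fingers, y is the line along which they close (so a half turn about z gives the same grasp; the last joint's range is limited). The gripper opens to 94 mm and grips with 3 to 60 N. Pads are 16 mm wide; open, the fingers measure 119 mm over their backs; the gripper's body (75 mm by 177 mm) begins 78 mm behind the grasp point.
Start: joints at [-1.393, 0.628, 0.038, 1.517, -0.027, 0.996, -0.02], TCP at [0.157, 0.631, 0.213] pointing down, gripper open.
Joint ranges: [-3.06, 3.06], [-0.37, 2.12], [-1.25, 1.32], [0.18, 2.47], [-1.1, 4.24], [0.23, 1.98], [-2.94, 2.94]. Speed limits (rad/s): [2.57, 2.57, 3.14, 3.14, 3.14, 3.14, 3.14].

INTERFACE

Orientations are given as a unit quaternion [x, y, z, w].
In Python, from station import status, read_camera, manip gives the robot as it stands.
- The arm moves only by the tool carry_out, never from a script. Its arguments are lists of equal length, an entry for each row: "translation": the shift along the tool's x, y, z in m, a list of three; "turn": the turn about the tool's z in degrees; "claw": the opening, from -1 (shut) to 1 (fully open). In form: {"translation": [[dx, dy, dz], ...], "turn": [turn, ...], "claw": [claw, ...]}. A call has 1 to 8 rows; each row is the pose to reach, as a shift and turn from the pose commanded when the call began, along the tool's axes at that moment; what a row does not reach only later rows make up. A row lasts 1/10 s, in which the tool goes at most 50 mm and 8.59 degrees, less where a joint would pass 70% of its speed; a pose out of reach is approached as far as the arm can. A call with a gripper value outside its range is refused whole. The fingers move at their own pace and stop on an object; "newtons" is the grip in N (left out, the last holds). Time passes only in rows, so rows that repeat a pose let the fingers close. It gives the time, the measured TCP pose, the force, the opening and the grip force at its end, in the units of the state.
- status.sense(): the state, without advancing time (a new reading comes with each control period).
- read_camera(name): name is "side" or "top" or "wrist"; returns a dict with "img" (400x640x3 uint8, blue, green, red), "camera_matrix" (3x3 intrinsics, pixels), "R" (3x3) and "t" (3): a world point X has camera coordinates R X + t; the wrist camera has in their place "hand_eye" (4x4, takes a point from camera to tool coordinates, whose origin is the TCP and whose axes are the flange's). Camera axes: x right, y down, z forward; pixel columns grow to the right and rows downward; lengths in m; the calibration is good to about 2 mm. A picture is of the moment at which its call begins: read the wrist's pose just before it. There is no depth.
- manip.close_job(): hands the job in; it is judged then, once.
The state is a dict: "time_s": time; "joints": joint angles; "joint_vel": joint speeds; "joint_efforts": joint torques, N m; "tcp_pos": TCP position; "orientation": TCP orientation; "ft_force": force on the tool from outside, world axes, zero at the start; "moment": the same for the moment, N m; "opening": finger opening in m; "grasp_force": force on a finger pad.
Only numpy, scipy, OpenCV 4.12 (cv2) and the standard library are available. Lean on these libraries where they do the work, as an engineer would, in place of code of your own. Each camera call takes 0.05 s, during which the arm holds its last target. There are 200 camera calls.

## Working session

There is one attempt and no reset: what is moved stays moved. The work goes in short steps, Python scripts to look and compute and a tool call to move; the robot and the scene stay as the last step left them, time stands still between calls to the robot, and variables do not carry over. Pictures are saved under pics/ and viewed, at most 13 in all, crops included, and the job is handed in when it is done.

Besides the shell and the picture viewer there is one more tool, called after "Call:" as name(argument=value, ...), one argument or row to a line, values as JSON. carry_out: Moves the arm, as the interface text tells. Its arguments: {"type":"object","properties":{"translation":{"type":"array","items":{"type":"array","items":{"type":"number"}}},"turn":{"type":"array","items":{"type":"number"}},"claw":{"type":"array","items":{"type":"number"}},"newtons":{"type":"number"}},"required":["translation","turn","claw"]}

```bash
mkdir -p pics; ls; python3 - <<'E'
from station import status, read_camera, manip
import cv2,numpy as np
s=status.sense();print({k:np.round(v,3).tolist() for k,v in s.items()});print(manip.nose_length)
for n in ['side','top','wrist']:
    d=read_camera(n);cv2.imwrite(f'pics/{n}0.png',d['img'])
    print(n,{k:np.round(v,4).tolist() for k,v in d.items() if k!='img'})
E
```

```text
pics
{'time_s': 0.0, 'joints': [-1.393, 0.629, 0.038, 1.518, -0.027, 0.996, -0.02], 'joint_vel': [-0.001, 0.001, -0.001, 0.0, 0.001, -0.0, 0.0], 'joint_efforts': [-0.0, -54.975, 1.143, -18.663, -0.052, 0.024, 0.0], 'tcp_pos': [0.157, 0.63, 0.213], 'orientation': [0.122, 0.993, -0.001, -0.0], 'ft_force': [-0.124, -0.146, 0.753], 'moment': [-0.02, -0.003, 0.009], 'grasp_force': 0.0, 'opening': 0.094}
0.008
side {'camera_matrix': [[476.5422, 0.0, 320.7093], [0.0, 476.5422, 201.6173], [0.0, 0.0, 1.0]], 'R': [[-0.9762, -0.217, -0.003], [-0.139, 0.6356, -0.7594], [0.1667, -0.7409, -0.6506]], 't': [0.5168, 0.2201, 1.0406]}
top {'camera_matrix': [[442.814, 0.0, 313.8256], [0.0, 442.814, 201.6789], [0.0, 0.0, 1.0]], 'R': [[-0.0007, -1.0, 0.0048], [-0.9966, 0.0003, -0.0819], [0.0819, -0.0049, -0.9966]], 't': [-0.0927, 0.5327, 1.2614]}
wrist {'camera_matrix': [[311.9732, 0.0, 322.3621], [0.0, 311.9732, 198.5058], [0.0, 0.0, 1.0]], 'hand_eye': [[-0.0007, -0.9651, -0.2619, 0.0755], [1.0, -0.0004, -0.0013, -0.0002], [0.0012, -0.2619, 0.9651, -0.1722], [0.0, 0.0, 0.0, 1.0]]}
```

View pics/top0.png

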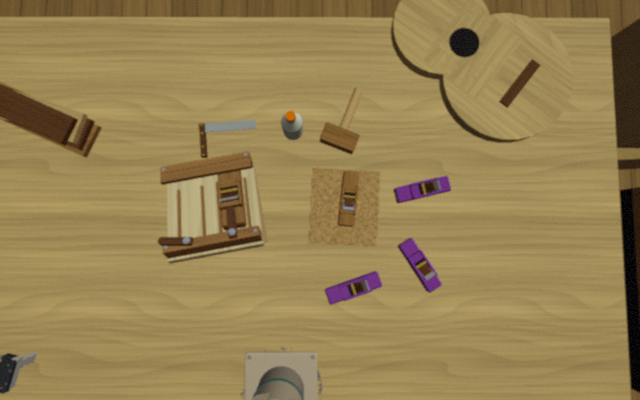

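View pics/side0.png

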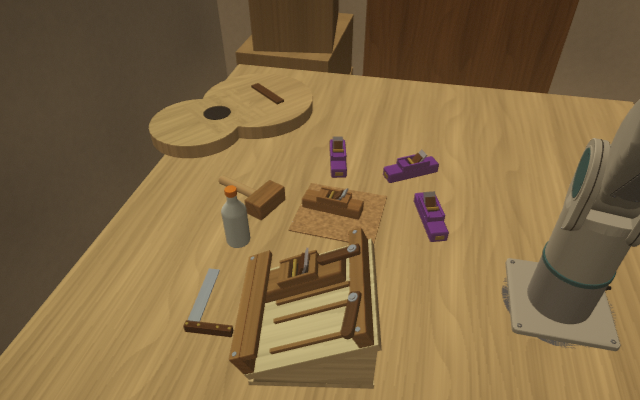

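```bash
python3 - <<'E'
import cv2,numpy as np
t=cv2.imread('pics/top0.png');s=cv2.imread('pics/side0.png')
a=cv2.resize(t[140:275,150:270],None,fx=4.4,fy=4.4,interpolation=cv2.INTER_CUBIC)
b=cv2.resize(t[165:235,325:375],(270,378),interpolation=cv2.INTER_CUBIC)
c=cv2.resize(s[175:225,295:370],(270,180),interpolation=cv2.INTER_CUBIC)
o=np.zeros((594,800,3),np.uint8);o[:,:528]=a;o[:378,530:]=b;o[400:580,530:]=c
cv2.imwrite('pics/crop1.png',o)
E
```

```text
(no output)
```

View pics/crop1.png

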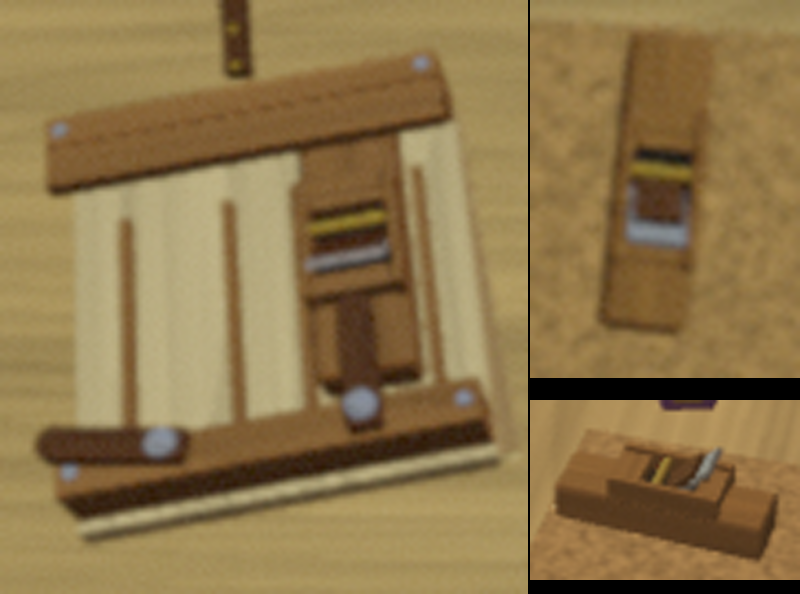

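Top crop: the brown plane lies on the cork at (348,199), with its toe up-image and its iron leaning to the near heel. The other three, at (422,190), (420,265) and (354,288), are purple look-alikes. Only the brown one on the mat fits, and the crop confirms it. The empty bay is on the left, between the battens at columns 178 and 203. Its pivot is at about (187,240) and its button points left; the other bay's pivot is at (232,232).

```bash
cat > h.py <<'E'
import cv2,numpy as np
from station import status, read_camera, manip
from scipy.spatial.transform import Rotation as Ro
def ray(d,uv):
    K=d['camera_matrix'];R=np.array(d['R']);t=np.array(d['t'])
    v=R.T@np.linalg.inv(K)@np.array([uv[0],uv[1],1.]);return -R.T@t,v/np.linalg.norm(v)
def onz(d,uv,z):
    c,v=ray(d,uv);return c+v*(z-c[2])/v[2]
def tri(ds,uvs):
    A=np.zeros((3,3));b=np.zeros(3)
    rs=[ray(d,u) for d,u in zip(ds,uvs)]
    for c,v in rs:
        P=np.eye(3)-np.outer(v,v);A+=P;b+=P@c
    X=np.linalg.solve(A,b);return X,[np.linalg.norm((np.eye(3)-np.outer(v,v))@(X-c)) for c,v in rs]
def proj(d,X):
    p=d['camera_matrix']@(np.array(d['R'])@X+np.array(d['t']));return p[:2]/p[2]
def wcam():
    s=status.sense();d=read_camera('wrist');H=np.array(d['hand_eye'])
    T=np.eye(4);T[:3,:3]=Ro.from_quat(s['orientation']).as_matrix();T[:3,3]=s['tcp_pos']
    C=np.linalg.inv(T@H);d['R']=C[:3,:3];d['t']=C[:3,3];return s,d
def shift(W):  # world displacement -> tool axes
    return Ro.from_quat(status.sense()['orientation']).as_matrix().T@np.array(W)
E
python3 - <<'E'
from h import *
t=read_camera('top');s=read_camera('side')
def screws(img,box):
    x0,y0,x1,y1=box;h=cv2.cvtColor(img,cv2.COLOR_BGR2HSV)
    m=((h[...,1]<70)|((h[...,0]>90)&(h[...,0]<135)))&(h[...,2]>90);m=m.astype(np.uint8);k=np.zeros_like(m);k[y0:y1,x0:x1]=m[y0:y1,x0:x1]
    n,l,st,c=cv2.connectedComponentsWithStats(k)
    return [(np.round(c[i],1).tolist(),int(st[i,4])) for i in range(1,n) if st[i,4]>3]
print(screws(t['img'],(155,145,270,265)));print(screws(s['img'],(225,225,385,385)))
for n,uv in dict(toe=(351.3,171.1),heel=(345.7,225.7)).items(): print(n,onz(t,uv,.036))
print(tri([t,s],[(186.6,240.5),(352,297)]),tri([t,s],[(232,232),(352,248)]))
E
```

```text
[([245.2, 154.0], 10), ([163.0, 169.0], 9), ([228.5, 197.8], 53), ([231.5, 231.3], 50), ([255.0, 230.0], 11), ([185.9, 239.8], 55), ([165.4, 246.9], 11)]
[([234.9, 235.2], 391), ([354.3, 231.3], 12), ([351.1, 248.0], 51), ([305.7, 257.8], 53), ([251.9, 257.9], 8), ([352.4, 296.7], 68), ([357.0, 328.8], 21), ([233.5, 353.5], 14)]
toe [ 0.62001235 -0.20103777  0.036     ]
heel [ 0.4627061 -0.1838402  0.036    ]
(array([0.42243003, 0.22683889, 0.18565509]), [np.float64(0.0007003519883097143), np.float64(0.0007003519883097697)]) (array([0.44274484, 0.11312197, 0.18709   ]), [np.float64(0.00015079387032027215), np.float64(0.00015079387032029964)])
```

Call:
carry_out(
  translation=[
    [0,0,-0.05],
    [0,0,-0.09],
    [-0.571,-0.704,-0.09],
    [-0.571,-0.704,-0.09],
    [-0.571,-0.704,-0.09],
    [-0.571,-0.704,-0.09],
    [-0.571,-0.704,-0.09],
    [-0.571,-0.704,-0.09],
  ],
  turn=[0,0,0,0,0,0,0,-7.8],
  claw=[1,1,1,1,1,1,1,1],
  newtons=12,
)

```text
time_s: 1.05
tcp_pos: [0.2846, 0.3572, 0.3036]
orientation: [0.053, 0.999, 0.0, 0.0]
ft_force: [1.2, 0.3, 0.2]
opening: 0.0941
grasp_force: 0.0
```

```bash
cat >> h.py <<'E'
def bayframe(p1,p2):
    y=(p2-p1)[:2];y=np.r_[y/np.linalg.norm(y),0];xh=np.cross(y,[0,0,1.]);a=np.radians(25)
    x=xh*np.cos(a)+np.array([0,0,np.sin(a)]);z=np.cross(x,y);return np.c_[x,y,z]
E
python3 - <<'E'
from h import *
t=read_camera('top');s=read_camera('side')
P=[((185.9,239.8),(352.4,296.7)),((231.5,231.3),(351.1,248.0)),((163.,169.),(233.5,353.5)),((245.2,154.),(251.9,257.9)),((165.4,246.9),(357,328.8)),((255,230),(354.3,231.3))]
X=[tri([t,s],p)[0] for p in P]
R=bayframe(X[0],X[1]);o=X[0]-R@[.218,0,.053]
for v in X: print(np.round(v,4),np.round(R.T@(v-o),4))
# yaw estimate from all pairs
for i,j in((0,1),(2,3),(4,5)):
    d=X[j]-X[i];print(np.degrees(np.arctan2(d[0],-d[1])))
for b in((32,0,0),(32,-29,8),(32,29,8),(30,0,54),(206,0,40),(192,-29,8),(218,-75,53)): print(b,np.round(proj(t,o+R@(np.array(b)/1000)),1),np.round(proj(s,o+R@(np.array(b)/1000)),1))
print(o,R)
q=status.sense();print(q['tcp_pos'],q['orientation'],q['time_s'])
E
```

```text
[0.4229 0.2279 0.1879] [ 0.218 -0.     0.053]
[0.4444 0.1142 0.1879] [0.218  0.1156 0.053 ]
[0.6166 0.3221 0.0923] [-0.0107 -0.0566  0.0542]
[0.6588 0.0968 0.092 ] [-0.0105  0.1726  0.0537]
[0.4053 0.2824 0.1765] [ 0.2197 -0.0568  0.0397]
[0.4476 0.0568 0.177 ] [0.2202 0.1727 0.04  ]
10.703797287549738
10.598591117554433
10.615924522027505
(32, 0, 0) [190.2 188.6] [272.5 336.8]
(32, -29, 8) [179. 189.] [268.7 348.1]
(32, 29, 8) [199.5 185.2] [272.1 321.6]
(30, 0, 54) [183.8 177.7] [257.3 321.4]
(206, 0, 40) [187.4 237.9] [348.6 302.7]
(192, -29, 8) [180.3 240.3] [348.6 328.6]
(218, -75, 53) [156.2 245.6] [352.9 334.2]
[0.59505332 0.260418   0.04770356] [[-0.89053847  0.18573174  0.41526491]
 [-0.16833012 -0.98260049  0.07849362]
 [ 0.42261826  0.          0.90630779]]
[0.28737882 0.35236689 0.30381921] [ 5.74367747e-02  9.98347690e-01 -1.53880497e-03  7.33430579e-04] 1.15
```

Call:
carry_out(
  translation=[
    [-0.315,-0.512,0],
    [-0.315,-0.512,0],
    [-0.315,-0.512,0],
    [-0.315,-0.512,0],
    [-0.315,-0.512,0],
    [-0.315,-0.512,0],
    [-0.315,-0.512,0.0],
    [-0.315,-0.512,0.0],
  ],
  turn=[-0.4,-0.4,-0.4,-0.4,-0.4,-0.4,-0.4,-0.4],
  claw=[1,1,1,1,1,1,1,1],
)

```text
time_s: 1.95
tcp_pos: [0.4567, -0.0032, 0.3037]
orientation: [0.05, 0.999, 0.0, 0.0]
ft_force: [0.4, -0.1, -0.8]
opening: 0.0943
grasp_force: 0.0
```

```bash
python3 - <<'E'
from h import *
q=status.sense();print(q['tcp_pos'],q['orientation'],q['time_s'],shift(np.array([.5414,-.1924,.18])-q['tcp_pos']))
E
```

```text
[ 0.45665413 -0.00322734  0.30371781] [5.03382349e-02 9.98732069e-01 3.17309341e-04 4.65294084e-04] 1.95 [-0.10322647 -0.17977705  0.12368816]
```

Call:
carry_out(
  translation=[
    [-0.103,-0.18,0.124],
    [-0.103,-0.18,0.124],
    [-0.103,-0.18,0.124],
    [-0.103,-0.18,0.124],
    [-0.103,-0.18,0.124],
    [-0.103,-0.18,0.124],
    [-0.103,-0.18,0.124],
  ],
  turn=[0,0,0,0,0,0,0],
  claw=[1,1,1,1,1,1,1],
)

```text
time_s: 2.65
tcp_pos: [0.5399, -0.1913, 0.1786]
orientation: [0.051, 0.999, 0.0, -0.001]
ft_force: [-0.2, -0.2, 0.5]
opening: 0.0944
grasp_force: 0.0
```

```bash
python3 - <<'E'
from h import *
q,d=wcam();print(q['tcp_pos'],q['orientation'],q['time_s'])
for X in ((.62,-.201,.036),(.4627,-.184,.036)): print(proj(d,np.array(X)))
cv2.imwrite('pics/w1.png',d['img'])
E
```

```text
[ 0.53989026 -0.19134171  0.17855152] [ 5.11838771e-02  9.98688770e-01  3.95758048e-04 -8.91511039e-04] 2.65
[321.64846275 260.64502682]
[322.29003701 111.99953978]
```

View pics/w1.png

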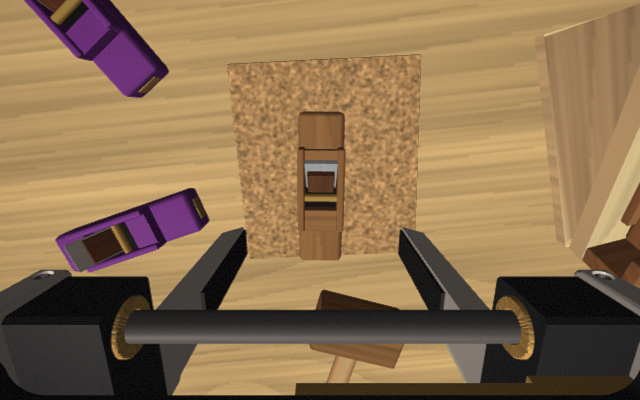

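The wrist view shows the plane straight between the jaws: heel at (322,112), toe at (322,260), iron leaning to the heel.

Call:
carry_out(
  translation=[
    [-0.001,0,0.05],
    [-0.001,0,0.1],
    [-0.001,0,0.135],
    [-0.001,0,0.15],
    [-0.001,0,0.15],
    [-0.001,0,0.15],
    [-0.001,0,0.15],
    [-0.001,0,0.15],
  ],
  turn=[0,0,0,0,0,0,0,0],
  claw=[1,1,1,1,0,-0.2,-0.2,-0.2],
  newtons=25,
)

```text
time_s: 3.5
tcp_pos: [0.5424, -0.192, 0.0313]
orientation: [0.05, 0.999, -0.0, 0.002]
ft_force: [0.6, -0.0, 0.4]
opening: 0.0653
grasp_force: 0.0
```

Call:
carry_out(
  translation=[
    [0,0,0],
    [0,0,0],
    [0,0,0],
    [0,0,0],
    [0,0,0],
  ],
  turn=[0,0,0,0,0],
  claw=[-0.3,-0.3,-0.3,-0.3,-0.3],
)

```text
time_s: 4.0
tcp_pos: [0.5415, -0.1925, 0.0301]
orientation: [0.051, 0.999, -0.0, 0.001]
ft_force: [-1.1, -0.2, 5.2]
opening: 0.0458
grasp_force: 25.0
```

```bash
cat >> h.py <<'E'
O=np.array([.59505,.26042,.04770])
_a=np.radians(10.63);_xh=np.array([-np.cos(_a),-np.sin(_a),0]);_c,_s=np.cos(np.radians(25)),np.sin(np.radians(25))
B=np.c_[_xh*_c+np.array([0,0,_s]),[np.sin(_a),-np.cos(_a),0],_s*-_xh+np.array([0,0,_c])]
def tcp(phi,toe=.035,up=0,xh=None):
    f=np.radians(phi);c,s=np.cos(f),np.sin(f)
    xh=toe+.16*c if xh is None else xh
    return O+B@[xh-.08*c+.037*s,0,.08*s+.037*c]+[0,0,up-.011]
E
python3 - <<'E'
from h import *
q=status.sense();p=q['tcp_pos']
print(B)
T=tcp(25,xh=.177,up=.09);print(T,shift(T-p),q['orientation'])
p0=tcp(25,xh=.177)
for f in (25,20,15,10,5,0): print(f,np.round(tcp(f),4))
E
```

```text
[[-0.89075455  0.18446599  0.41536567]
 [-0.16718296 -0.9828389   0.0779587 ]
 [ 0.42261826  0.          0.90630779]]
[0.51601356 0.24558589 0.23850343] [ 0.06948575  0.43310451 -0.20892539] [ 5.07709184e-02  9.98710016e-01 -4.89116452e-04  6.14485390e-04]
25 [0.5133 0.2451 0.1498]
20 [0.5114 0.2447 0.1449]
15 [0.51   0.2444 0.1394]
10 [0.5089 0.2442 0.1331]
5 [0.5082 0.2441 0.1263]
0 [0.508  0.2441 0.1188]
```

Call:
carry_out(
  translation=[
    [0,0,-0.03],
    [0,0,-0.07],
    [0,0,-0.12],
    [0,0,-0.17],
    [0,0,-0.22],
    [0,0,-0.27],
    [0,0,-0.27],
  ],
  turn=[0,0,0,0,0,-8.2,-16.4],
  claw=[-0.3,-0.3,-0.3,-0.3,-0.3,-0.3,-0.3],
)

```text
time_s: 4.7
tcp_pos: [0.5441, -0.1929, 0.3056]
orientation: [-0.096, 0.995, -0.002, 0.005]
ft_force: [0.4, -1.5, -5.3]
opening: 0.0458
grasp_force: 25.0
```

```bash
python3 - <<'E'
from h import *
q=status.sense();p=q['tcp_pos']
T=tcp(25,xh=.177,up=.09);print(T,p,shift(T-p),q['orientation'],q['opening'],q['ft_force'])
E
```

```text
[0.51601356 0.24558589 0.23850343] [ 0.54414602 -0.19292934  0.3056449 ] [-0.05517191  0.43622108  0.06528598] [-0.09558178  0.99540546 -0.00227187  0.0051895 ] 0.045793758817106116 [ 0.35453813 -1.53817361 -5.29124053]
```

Call:
carry_out(
  translation=[
    [-0.055,0.436,0],
    [-0.055,0.436,0],
    [-0.055,0.436,0],
    [-0.055,0.436,0],
    [-0.055,0.436,0],
    [-0.055,0.436,0],
    [-0.055,0.436,0],
    [-0.055,0.436,0],
  ],
  turn=[0.3,0.3,0.3,0.3,0.3,0.3,0.3,0.3],
  claw=[-0.3,-0.3,-0.3,-0.3,-0.3,-0.3,-0.3,-0.3],
)

```text
time_s: 5.5
tcp_pos: [0.5153, 0.2094, 0.2981]
orientation: [-0.09, 0.996, -0.0, -0.002]
ft_force: [1.0, 1.6, -5.2]
opening: 0.046
grasp_force: 25.0
```

```bash
python3 - <<'E'
from h import *
q=status.sense();p=q['tcp_pos']
T=tcp(25,xh=.177,up=.09);print(T,p,shift(T-p),q['orientation'],q['opening'],q['ft_force'])
E
```

```text
[0.51601356 0.24558589 0.23850343] [0.51525384 0.20939719 0.29809307] [-0.00744915  0.03549607  0.05954548] [-9.01387942e-02  9.95927701e-01 -4.20705175e-04 -1.68387328e-03] 0.04597680711215627 [ 0.96719954  1.58493327 -5.17714247]
```

Call:
carry_out(
  translation=[
    [-0.007,0.035,0],
    [-0.007,0.035,0.04],
    [-0.007,0.035,0.055],
    [-0.007,0.035,0.055],
    [-0.007,0.035,0.055],
  ],
  turn=[-0.3,-0.3,-0.3,-0.3,-0.3],
  claw=[-0.3,-0.3,-0.3,-0.3,-0.3],
)

```text
time_s: 6.0
tcp_pos: [0.5173, 0.243, 0.244]
orientation: [-0.092, 0.996, -0.0, -0.001]
ft_force: [1.1, 0.3, -5.2]
opening: 0.0459
grasp_force: 25.0
```

```bash
python3 - <<'E'
from h import *
q,d=wcam();p=q['tcp_pos']
T=tcp(25,xh=.177,up=.09);print(T,p,shift(T-p),q['orientation'],q['opening'],q['ft_force'])
cv2.imwrite('pics/w2.png',d['img'])
for b in((218,0,53),(192,-29,8),(192,29,8)): print(b,proj(d,O+B@np.array(b)/1) if 0 else proj(d,O+B@(np.array(b)/1000)))
E
```

```text
[0.51601356 0.24558589 0.23850343] [0.51729561 0.24304141 0.24397027] [0.00079461 0.00273569 0.00546708] [-9.24279104e-02  9.95718992e-01 -2.98947095e-04 -8.25199053e-04] 0.045851739869064385 [ 1.14446347  0.32696646 -5.15510263]
(218, 0, 53) [327.27440572  84.19517548]
(192, -29, 8) [360.36885281  95.49194418]
(192, 29, 8) [292.4670053   95.57621395]
```

View pics/w2.png

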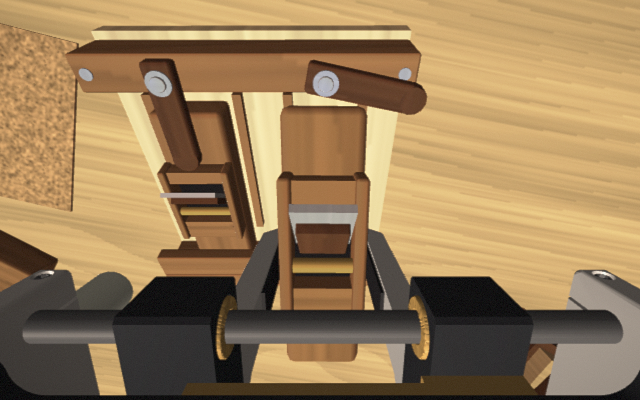

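The pivot is seen at (326,83) against a predicted (327,84), so the frame is good. The button lies to the right, end at (418,100), and the plane is level and straight over the bay.

Call:
carry_out(
  translation=[
    [0.001,0.003,0.04],
    [0.001,0.003,0.07],
    [0.001,0.003,0.085],
    [0.001,0.003,0.085],
    [0.001,0.003,0.09],
    [0.001,0.003,0.09],
  ],
  turn=[0,0,0,0,0,0],
  claw=[-0.3,-0.3,-0.3,-0.3,-0.3,-0.3],
)

```text
time_s: 6.65
tcp_pos: [0.5171, 0.2463, 0.1556]
orientation: [-0.092, 0.996, 0.0, 0.001]
ft_force: [-0.2, -0.6, -4.8]
opening: 0.0462
grasp_force: 25.0
```

```bash
python3 - <<'E'
from h import *
q=status.sense();p=q['tcp_pos'];print(p,q['ft_force'],q['orientation'])
print(np.round(shift(tcp(25,xh=.177)-p),4))
for f in (24,22,20,18,16,14,12,10,8,6,4,2,0): print(f,np.round(shift(tcp(f)-p),4))
E
```

```text
[0.51714604 0.24633615 0.15555147] [-0.21516604 -0.56418904 -4.76664261] [-9.23943391e-02  9.95721857e-01  4.67982999e-04  1.02529095e-03]
[ 0.0013 -0.0005  0.007 ]
24 [ 0.0044 -0.0005  0.0067]
22 [ 0.0052 -0.0005  0.0086]
20 [ 0.0059 -0.0005  0.0106]
18 [ 0.0066 -0.0005  0.0128]
16 [ 0.0072 -0.0005  0.015 ]
14 [ 0.0077 -0.0005  0.0174]
12 [ 0.0082 -0.0005  0.0198]
10 [ 0.0086 -0.0005  0.0224]
8 [ 0.0089 -0.0006  0.0251]
6 [ 0.0091 -0.0006  0.0279]
4 [ 0.0093 -0.0006  0.0307]
2 [ 0.0095 -0.0006  0.0337]
0 [ 0.0095 -0.0006  0.0367]
```

Call:
carry_out(
  translation=[
    [0.002,-0.0005,0.004],
    [0.003,-0.0005,0.007],
    [0.005,-0.0005,0.009],
    [0.006,-0.0005,0.011],
    [0.007,-0.0005,0.013],
    [0.007,-0.0005,0.015],
    [0.008,-0.0005,0.018],
  ],
  turn=[0,0,0,0,0,0,0],
  claw=[-0.3,-0.3,-0.3,-0.3,-0.3,-0.3,-0.3],
  newtons=18,
)

```text
time_s: 7.35
tcp_pos: [0.5133, 0.2455, 0.1392]
orientation: [-0.092, 0.996, 0.001, 0.005]
ft_force: [2.0, -0.8, 24.5]
opening: 0.046
grasp_force: 18.0
```

```bash
python3 - <<'E'
from h import *
q,d=wcam();p=q['tcp_pos'];print(p,q['ft_force'],q['moment'],q['opening'])
for f in (14,10,8,6,4,2,0): print(f,np.round(shift(tcp(f)-p),4))
s=read_camera('side')['img'][200:385,220:400]
o=np.zeros((400,800,3),np.uint8);o[:,:420]=d['img'][:,110:530];o[:370,430:790]=cv2.resize(s,(360,370),interpolation=cv2.INTER_CUBIC)
cv2.imwrite('pics/c3.png',o)
E
```

```text
[0.5133268  0.24548191 0.13917666] [ 1.97657625 -0.78143658 24.48131557] [-0.19617389 -0.57879273  0.03874333] 0.04602991804490011
14 [ 0.0038 -0.0004  0.001 ]
10 [ 0.0047 -0.0004  0.006 ]
8 [ 0.005  -0.0004  0.0087]
6 [ 0.0053 -0.0004  0.0114]
4 [ 0.0055 -0.0004  0.0143]
2 [ 0.0056 -0.0004  0.0172]
0 [ 0.0057 -0.0004  0.0203]
```

View pics/c3.png

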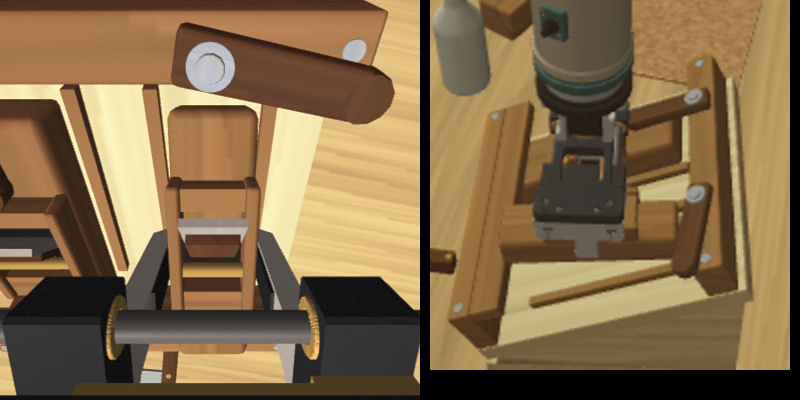

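The plane has pivoted only about 5°. The moment points to a load on the toe side, so the toe is probably sitting on the lip. I'll lift and move up-slope.

Call:
carry_out(
  translation=[
    [0,0,-0.01],
    [0.004,0,-0.014],
    [0.008,0,-0.015],
    [0.008,0,-0.015],
    [0.008,0,-0.015],
  ],
  turn=[0,0,0,0,0],
  claw=[-0.3,-0.3,-0.3,-0.3,-0.3],
)

```text
time_s: 7.95
tcp_pos: [0.5025, 0.243, 0.152]
orientation: [-0.093, 0.996, 0.0, 0.002]
ft_force: [5.4, 0.9, -4.9]
opening: 0.0459
grasp_force: 18.0
```

```bash
python3 - <<'E'
from h import *
q,d=wcam();p=q['tcp_pos'];print(p,q['ft_force'],q['moment'],q['orientation'],tcp(20),B.T@(p-O))
s=read_camera('side')['img'][200:385,220:400]
o=np.zeros((400,800,3),np.uint8);o[:,:420]=d['img'][:,110:530];o[:370,430:790]=cv2.resize(s,(360,370),interpolation=cv2.INTER_CUBIC)
cv2.imwrite('pics/c4.png',o)
E
```

```text
[0.50251819 0.24295215 0.15197328] [ 5.35808138  0.90808396 -4.90395636] [ 0.21084972 -1.099055    0.04635399] [-9.25501474e-02  9.95705130e-01  3.92672213e-04  2.36843537e-03] [0.51144525 0.24472848 0.14491939] [1.29411245e-01 9.91085458e-05 5.47073793e-02]
```

View pics/c4.png

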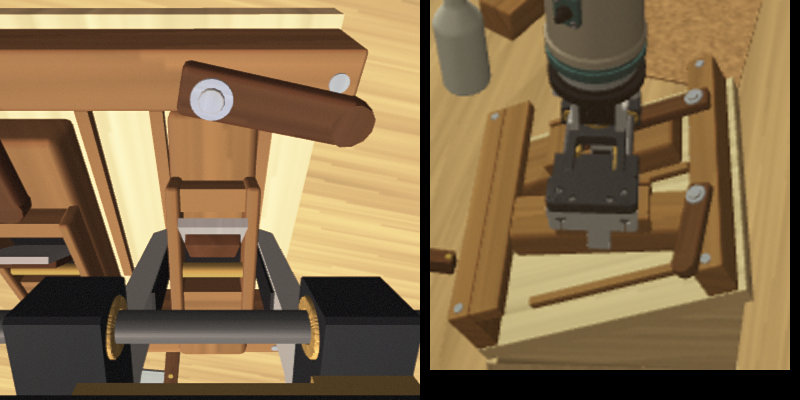

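The heel is now lightly against the head rail: +5 N in x, and in the view it is just under the pivot. I'll back off a few mm and lower.

Call:
carry_out(
  translation=[
    [-0.005,0,0],
    [-0.006,0,0.004],
    [-0.006,0,0.008],
    [-0.006,0,0.01],
    [-0.006,0,0.01],
  ],
  turn=[0,0,0,0,0],
  claw=[-0.3,-0.3,-0.3,-0.3,-0.3],
)

```text
time_s: 8.55
tcp_pos: [0.506, 0.2436, 0.141]
orientation: [-0.093, 0.996, -0.0, -0.001]
ft_force: [-0.6, 0.6, -5.1]
opening: 0.0457
grasp_force: 18.0
```

```bash
python3 - <<'E'
from h import *
q=status.sense();p=q['tcp_pos'];print(p,q['ft_force'],q['moment'],B.T@(p+[0,0,.011]-O))
E
```

```text
[0.5060014  0.24360024 0.14103397] [-0.61514517  0.61940069 -5.05830439] [ 0.03809014 -0.02661225  0.01068641] [1.26225867e-01 1.04672934e-04 5.62597140e-02]
```

Call:
carry_out(
  translation=[
    [0,0,0.003],
    [0,0,0.006],
    [0,0,0.009],
    [0,0,0.011],
    [0,0,0.011],
  ],
  turn=[0,0,0,0,0],
  claw=[-0.3,-0.3,-0.3,-0.3,-0.3],
)

```text
time_s: 9.05
tcp_pos: [0.5077, 0.244, 0.1306]
orientation: [-0.092, 0.996, 0.0, 0.001]
ft_force: [4.0, 0.9, -1.7]
opening: 0.0458
grasp_force: 18.0
```

```bash
python3 - <<'E'
from h import *
q=status.sense();p=q['tcp_pos'];print(p,q['ft_force'],q['moment'],B.T@(p+[0,0,.011]-O))
E
```

```text
[0.50770096 0.24396604 0.13062272] [ 3.95658127  0.92909939 -1.74052142] [ 0.09709569 -0.75791068  0.05879757] [1.20250833e-01 5.86685595e-05 4.75583764e-02]
```

Call:
carry_out(
  translation=[
    [0,0,0.003],
    [0,0,0.006],
    [0,0,0.008],
    [0,0,0.008],
  ],
  turn=[0,0,0,0],
  claw=[-0.3,-0.3,-0.3,-0.3],
)

```text
time_s: 9.45
tcp_pos: [0.5064, 0.2438, 0.1222]
orientation: [-0.093, 0.996, 0.0, -0.0]
ft_force: [3.3, 1.4, -2.1]
opening: 0.0461
grasp_force: 18.0
```

```bash
python3 - <<'E'
from h import *
q,d=wcam();p=q['tcp_pos'];print(p,q['ft_force'],q['moment'],B.T@(p+[0,0,.011]-O))
s=read_camera('side')['img'][200:385,220:400]
o=np.zeros((400,800,3),np.uint8);o[:,:420]=d['img'][:,110:530];o[:370,430:790]=cv2.resize(s,(360,370),interpolation=cv2.INTER_CUBIC)
cv2.imwrite('pics/c5.png',o)
E
```

```text
[0.50643522 0.24376235 0.12218166] [ 3.30962471  1.35434754 -2.08893825] [ 0.17678679 -0.69413102  0.00731398] [1.17845002e-01 2.53765395e-05 3.93665489e-02]
```

View pics/c5.png

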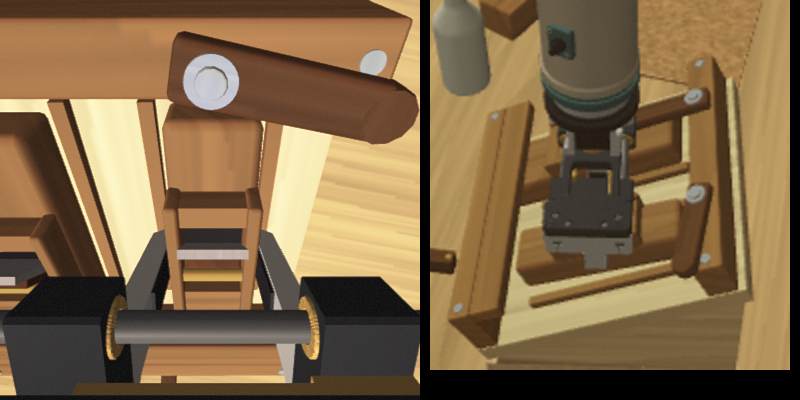

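The plane now pitches with the slope: heel just below the pivot at (212,105), toe end dropped off the lip. I'll continue down.

Call:
carry_out(
  translation=[
    [0,0,0.003],
    [0,0,0.006],
    [0,0,0.008],
    [0,0,0.008],
  ],
  turn=[0,0,0,0],
  claw=[-0.3,-0.3,-0.3,-0.3],
)

```text
time_s: 9.95
tcp_pos: [0.5066, 0.2439, 0.1155]
orientation: [-0.093, 0.996, 0.0, 0.0]
ft_force: [1.1, 0.8, 7.5]
opening: 0.046
grasp_force: 18.0
```

```bash
python3 - <<'E'
from h import *
q=status.sense();p=q['tcp_pos'];print(p,q['ft_force'],q['moment'],B.T@(p+[0,0,.011]-O))
E
```

```text
[0.50657466 0.24387782 0.11548563] [1.13027906 0.7512912  7.52024198] [-0.12636009 -0.17362626 -0.00162005] [ 1.14871627e-01 -6.23915064e-05  3.33648029e-02]
```

Call:
carry_out(
  translation=[
    [-0.004,0,0.001],
    [-0.009,0,0.003],
    [-0.014,0,0.005],
    [-0.018,0,0.007],
    [-0.023,0,0.009],
    [-0.027,0,0.0115],
    [-0.027,0,0.0115],
  ],
  turn=[0,0,0,0,0,0,0],
  claw=[-0.3,-0.3,-0.3,-0.3,-0.3,-0.3,-0.3],
)

```text
time_s: 10.65
tcp_pos: [0.5337, 0.2488, 0.1026]
orientation: [-0.092, 0.996, 0.0, 0.0]
ft_force: [1.5, 0.1, 1.0]
opening: 0.0456
grasp_force: 18.0
```

```bash
python3 - <<'E'
from h import *
q=status.sense();p=q['tcp_pos'];print(p,q['ft_force'],q['moment'],B.T@(p+[0,0,.011]-O))
E
```

```text
[0.53372897 0.24878951 0.10259974] [1.5170709  0.05985813 0.99506445] [ 0.18968803 -0.22574817  0.0242735 ] [0.08441684 0.00011926 0.0333481 ]
```

Call:
carry_out(
  translation=[
    [-0.003,0,0.0015],
    [-0.006,0,0.003],
    [-0.008,0,0.004],
    [-0.008,0,0.004],
  ],
  turn=[0,0,0,0],
  claw=[-0.3,-0.3,-0.3,-0.3],
)

```text
time_s: 11.05
tcp_pos: [0.5376, 0.2495, 0.1001]
orientation: [-0.093, 0.996, -0.0, -0.003]
ft_force: [-9.2, -2.1, 19.8]
opening: 0.0461
grasp_force: 18.0
```

```bash
python3 - <<'E'
from h import *
q=status.sense();p=q['tcp_pos'];print(p,q['ft_force'],q['moment'],B.T@(p+[0,0,.011]-O))
E
```

```text
[0.53763621 0.24952757 0.10009834] [-9.15472439 -2.11446782 19.7565775 ] [-0.55703765  2.05407469  0.02022066] [0.07975592 0.00011461 0.03276154]
```

Contact at the toe stop with the grip at x = 79.8 mm, so the plane is home. Release.

Call:
carry_out(
  translation=[
    [0.003,0,-0.002],
    [0.003,0,-0.002],
    [0.003,0,-0.002],
    [0.003,0,-0.002],
    [0.003,0,-0.04],
    [0.003,0,-0.08],
    [0.003,0,-0.1],
    [0.003,0,-0.1],
  ],
  turn=[0,0,0,0,0,0,0,0],
  claw=[0.1,0.35,0.35,0.35,0.35,0.35,0.35,0.35],
)

```text
time_s: 11.85
tcp_pos: [0.54, 0.2504, 0.2019]
orientation: [-0.092, 0.996, 0.001, 0.003]
ft_force: [-0.3, -0.1, 0.8]
opening: 0.0634
grasp_force: 0.0
```

```bash
python3 - <<'E'
from h import *
q,d=wcam();p=q['tcp_pos'];print(p,q['orientation'],q['ft_force'],B.T@(p-O))
for b in((160,-23,32),(160,23,32),(126,0,50),(30,-29,54)): print(b,proj(d,O+B@(np.array(b)/1000)))
s=read_camera('side')['img'][200:385,220:400]
o=np.zeros((400,800,3),np.uint8);o[:,:420]=d['img'][:,110:530];o[:370,430:790]=cv2.resize(s,(360,370),interpolation=cv2.INTER_CUBIC)
cv2.imwrite('pics/c6.png',o)
E
```

```text
[0.54004754 0.25042913 0.20189705] [-0.09244533  0.99571284  0.00114669  0.00291297] [-0.33862225 -0.14690664  0.76646821] [ 0.11583048 -0.00032667  0.11612498]
(160, -23, 32) [355.11130427 113.47835725]
(160, 23, 32) [290.24569849 113.55074029]
(126, 0, 50) [322.7274156  167.62693397]
(30, -29, 54) [354.02630436 255.53583461]
```

View pics/c6.png

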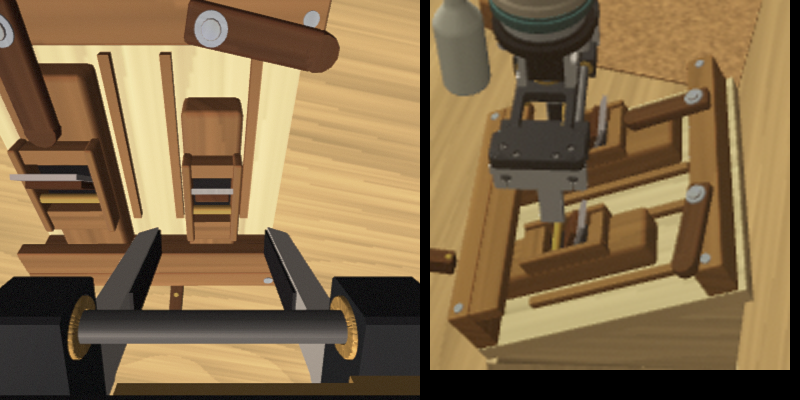

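```bash
python3 - <<'E'
from h import *
q,d=wcam();im=d['img'];print(q['tcp_pos'],q['orientation'],q['joint_vel'])
print(proj(d,O+B@np.array([.218,0,.053])),proj(d,O+B@np.array([.2198,-.0568,.04])))
for t in(0,5,10,15):
  print(t,[np.round(proj(d,O+B@(np.array(b)/1000)),1) for b in((160+t,0,32),(160+t,0,0),(126+t,0,50),(42+t,0,50))])
h=cv2.cvtColor(im,cv2.COLOR_BGR2HSV);m=((h[...,1]<70)&(h[...,2]>120)).astype(np.uint8);m[200:]=0
n,l,st,c=cv2.connectedComponentsWithStats(m);print([(c[i].round(1),st[i,4]) for i in range(1,n) if 20<st[i,4]<3000])
g=cv2.cvtColor(im,cv2.COLOR_BGR2GRAY)[:,315:330].mean(1);print(g[85:260].astype(int))
E
```

```text
[0.53763624 0.2495238  0.19843442] [-9.25591836e-02  9.95707153e-01 -4.95351718e-05 -2.44380958e-04] [ 0.0002036   0.02286383 -0.00471285  0.02069789 -0.00087264 -0.00089968
 -0.0002048 ]
[323.71290492  33.77690427] [425.24804605  24.50229556]
0 [array([323.5, 117.8]), array([323.4,  99.5]), array([323.5, 172.3]), array([323.4, 248.5])]
5 [array([323.5, 111.1]), array([323.4,  93.2]), array([323.5, 166.6]), array([323.4, 244.8])]
10 [array([323.5, 104.1]), array([323.4,  86.8]), array([323.5, 160.7]), array([323.4, 241. ])]
15 [array([323.5,  97. ]), array([323.4,  80.1]), array([323.5, 154.7]), array([323.4, 237.2])]
[(array([13. , 23.7]), np.int32(230)), (array([102.7,  33. ]), np.int32(938)), (array([321.4,  32.6]), np.int32(1012)), (array([423.3,  22.6]), np.int32(221)), (array([151.8, 181.7]), np.int32(430)), (array([322.5, 196. ]), np.int32(210))]
[221 221 221 221 221 221 222 221 222 221 222 222 222 222 224 225 115  51
  48  50  50  49  50  51  52  53  54  55  57  68  82  95 108 113 115 118
 121 125 126 127 126 127 127 127 127 128 127 127 128 127 128 127 127 127
 127 128 127 128 127 127 127 127 128 127 127 127 127 127 127 127 127 127
 127 128 110  59  48  49  49  53  55  55  54  53  61 124 126 125 125 125
 125 125 125 125 125 126 126 104  46  35  37  36  38  37  37  37  36  37
  83 170 172 171 172 170 100  68  67  69  70  71  70  64  37  33  41  64
  84 101 124 145 154 158 161 158  70  50  53  54  54  53  53  75 126 131
 130 128 121 113 113 115 122 127 128 127 126 124 125 123 120 124 124 125
 124  69  51  52  54  53  53  52  51  51  57  88 106]
```

The rows match the home position: heel bottom edge seen at 101 against 99.5 predicted, top edge at about 116 against 118. The plane is home and straight. Next is the button.

```bash
cat > btn.py <<'E'
from h import *
def W(a,clear=0,r=.055,z=.045,up=0):
    u=np.array([-np.cos(a),-np.sin(a)]);n=np.array([np.sin(a),-np.cos(a)])
    w=.0075*abs(n[0])+.0125*abs(n[1])
    c=np.array([.218,0])+r*u+(.011+w+clear)*n
    return O+B@np.r_[c,z]+[0,0,.008+up]
if __name__=='__main__':
    q=status.sense();p=q['tcp_pos'];print(p,q['ft_force'])
    f=lambda X:print(np.round(shift(X-p),4).tolist())
    f(W(1.35,.004,up=.04));f(W(1.35,.004))
    print()
    for a in np.arange(1.3,-.01,-.13):f(W(a))
E
python3 btn.py
```

```text
[0.53712385 0.24930077 0.19768614] [ 0.31268878  0.95404702 -0.2499269 ]
[0.1309, 0.0594, -0.0359]
[0.1308, 0.0594, 0.0041]

[0.1251, 0.059, 0.0067]
[0.1191, 0.0598, 0.0095]
[0.1129, 0.0597, 0.0124]
[0.1066, 0.0588, 0.0153]
[0.1001, 0.0568, 0.0183]
[0.0938, 0.0538, 0.0212]
[0.0878, 0.0498, 0.024]
[0.0822, 0.0447, 0.0266]
[0.0772, 0.0386, 0.029]
[0.073, 0.0315, 0.0309]
[0.0697, 0.0237, 0.0324]
```

Call:
carry_out(
  translation=[
    [0,0,-0.04],
    [0.04,0.02,-0.06],
    [0.08,0.04,-0.06],
    [0.12,0.055,-0.06],
    [0.131,0.059,-0.05],
    [0.131,0.059,-0.04],
    [0.131,0.059,-0.04],
    [0.131,0.059,-0.04],
  ],
  turn=[0,0,0,0,0,0,0,0],
  claw=[-1,-1,-1,-1,-1,-1,-1,-1],
)

```text
time_s: 12.8
tcp_pos: [0.3994, 0.2827, 0.2381]
orientation: [-0.092, 0.996, -0.001, -0.0]
ft_force: [-0.4, 0.2, 0.1]
opening: 0.0029
grasp_force: 0.0
```

```bash
python3 btn.py
```

```text
[0.39937138 0.28273271 0.23812535] [-0.41929167  0.17963405  0.09396222]
[0.0016, 0.0011, 0.0043]
[0.0016, 0.0012, 0.0443]

[-0.0042, 0.0008, 0.0469]
[-0.0101, 0.0016, 0.0497]
[-0.0163, 0.0016, 0.0526]
[-0.0227, 0.0006, 0.0556]
[-0.0291, -0.0013, 0.0585]
[-0.0354, -0.0043, 0.0615]
[-0.0415, -0.0083, 0.0643]
[-0.0471, -0.0134, 0.0669]
[-0.0521, -0.0195, 0.0692]
[-0.0563, -0.0265, 0.0712]
[-0.0596, -0.0343, 0.0728]
```

Call:
carry_out(
  translation=[
    [0.003,0.001,0.02],
    [0.003,0.001,0.035],
    [0.003,0.001,0.042],
    [0.003,0.001,0.044],
    [0.003,0.001,0.044],
  ],
  turn=[0,0,0,0,0],
  claw=[-1,-1,-1,-1,-1],
)

```text
time_s: 13.3
tcp_pos: [0.3959, 0.2837, 0.195]
orientation: [-0.092, 0.996, -0.0, 0.0]
ft_force: [0.6, 0.8, -0.1]
opening: 0.0005
grasp_force: 0.0
```

```bash
python3 btn.py
```

```text
[0.3958639  0.28374468 0.19502421] [ 0.56410753  0.75260271 -0.08921781]
[-0.0017, -0.0005, -0.0388]
[-0.0017, -0.0005, 0.0012]

[-0.0074, -0.0009, 0.0038]
[-0.0133, -0.0001, 0.0066]
[-0.0195, -0.0002, 0.0095]
[-0.0259, -0.0011, 0.0125]
[-0.0323, -0.0031, 0.0155]
[-0.0386, -0.006, 0.0184]
[-0.0447, -0.0101, 0.0212]
[-0.0503, -0.0152, 0.0238]
[-0.0553, -0.0213, 0.0262]
[-0.0595, -0.0283, 0.0281]
[-0.0628, -0.0361, 0.0297]
```

Call:
carry_out(
  translation=[
    [-0.007,-0.001,0.004],
    [-0.013,0,0.0065],
    [-0.0195,0,0.0095],
    [-0.026,-0.001,0.0125],
    [-0.032,-0.003,0.0155],
    [-0.0385,-0.006,0.0185],
    [-0.0385,-0.006,0.0185],
  ],
  turn=[0,0,0,0,0,0,0],
  claw=[-1,-1,-1,-1,-1,-1,-1],
)

```text
time_s: 14.0
tcp_pos: [0.4353, 0.2846, 0.176]
orientation: [-0.092, 0.996, -0.0, 0.0]
ft_force: [-0.5, 0.0, 0.1]
opening: 0.0005
grasp_force: 0.0
```

```bash
python3 btn.py; python3 - <<'E'
from h import *
s=read_camera('side')['img'][200:385,220:400];t=read_camera('top')['img'][140:275,150:270]
o=np.zeros((370,800,3),np.uint8);o[:,:360]=cv2.resize(s,(360,370),interpolation=cv2.INTER_CUBIC);o[:,400:729]=cv2.resize(t,(329,370),interpolation=cv2.INTER_CUBIC)
cv2.imwrite('pics/c7.png',o)
E
```

```text
[0.43530735 0.28458109 0.17603555] [-0.45123456  0.00759517  0.10952616]
[0.0372, 0.0059, -0.0578]
[0.0373, 0.0059, -0.0178]

[0.0315, 0.0055, -0.0152]
[0.0256, 0.0063, -0.0124]
[0.0194, 0.0062, -0.0095]
[0.013, 0.0053, -0.0065]
[0.0066, 0.0033, -0.0035]
[0.0003, 0.0004, -0.0006]
[-0.0057, -0.0037, 0.0022]
[-0.0113, -0.0088, 0.0048]
[-0.0164, -0.0149, 0.0072]
[-0.0206, -0.0219, 0.0092]
[-0.0239, -0.0297, 0.0107]
```

View pics/c7.png

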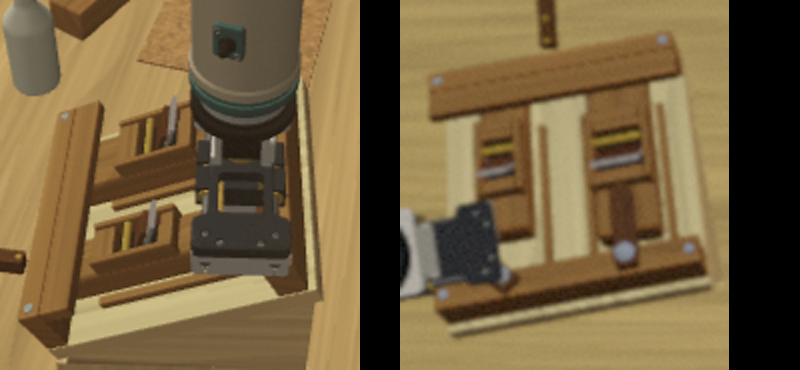

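The gripper hides the button in both views, with no high force. The plane still looks home and the big plane is unchanged. I'll finish the sweep.

Call:
carry_out(
  translation=[
    [-0.006,-0.004,0.002],
    [-0.0115,-0.009,0.0045],
    [-0.0165,-0.015,0.007],
    [-0.0205,-0.022,0.009],
    [-0.024,-0.03,0.0105],
    [-0.024,-0.032,0.0105],
    [-0.024,-0.032,0.0105],
  ],
  turn=[0,0,0,0,0,0,0],
  claw=[-1,-1,-1,-1,-1,-1,-1],
)

```text
time_s: 14.8
tcp_pos: [0.4641, 0.2573, 0.166]
orientation: [-0.092, 0.996, -0.0, 0.0]
ft_force: [0.8, 0.4, 0.1]
opening: 0.0006
grasp_force: 0.1
```

Call:
carry_out(
  translation=[
    [0,0.008,0],
    [0,0.01,-0.03],
    [0,0.01,-0.08],
    [-0.04,0.06,-0.12],
    [-0.06,0.11,-0.12],
    [-0.06,0.16,-0.12],
    [-0.06,0.2,-0.12],
    [-0.06,0.2,-0.12],
  ],
  turn=[0,0,0,0,0,0,0,0],
  claw=[-1,-1,-1,-1,-1,-1,-1,-1],
)

```text
time_s: 15.6
tcp_pos: [0.4813, 0.4735, 0.285]
orientation: [-0.097, 0.995, 0.002, -0.001]
ft_force: [-1.2, 0.3, -1.0]
opening: 0.0005
grasp_force: 0.0
```

```bash
python3 - <<'E'
from h import *
S=read_camera('side')
for b in((218,0,53),(143,0,53),(160,0,32)): print(b,(proj(S,O+B@(np.array(b)/1000))-[220,200])*2)
s=S['img'][200:385,220:400];t=read_camera('top')['img'][140:275,150:270]
o=np.zeros((370,800,3),np.uint8);o[:,:360]=cv2.resize(s,(360,370),interpolation=cv2.INTER_CUBIC);o[:,400:729]=cv2.resize(t,(329,370),interpolation=cv2.INTER_CUBIC)
cv2.imwrite('pics/c8.png',o);q=status.sense();print(q['time_s'],q['ft_force'])
E
```

```text
(218, 0, 53) [264.14978339 193.53959978]
(143, 0, 53) [185.71834734 214.21075989]
(160, 0, 32) [213.12035378 223.08192487]
15.7 [ 0.06645463 -0.33570709 -0.27005393]
```

View pics/c8.png

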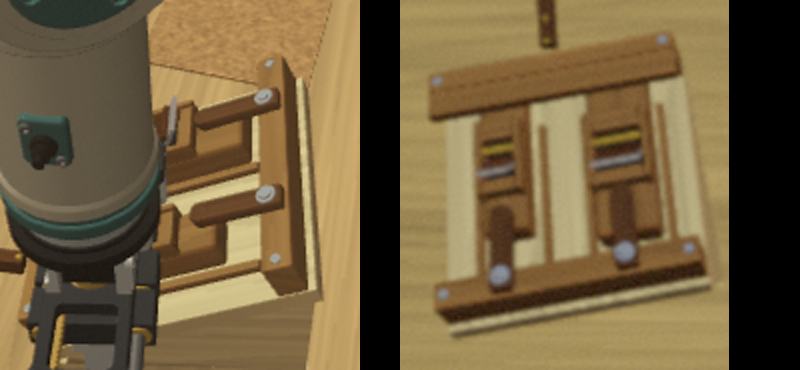

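The button points down the slope over the heel, parallel to its neighbour: side end at (190,217), predicted (186,214). The plane is home and the arm is clear.

```bash
python3 -c "
from station import manip
print(manip.close_job())"
```

```text
the job is handed in; nothing more can be done
None
```

The small plane is in the empty bay with its toe home under the lip, its turn-button is closed over the heel, the arm is clear, and the job is handed in; the hand-in returned no verdict.

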